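# Strap down the sample rack

## Task

The rack of capped sample tubes is about to be carried out to the field. Swing the steel hold-down strap of the cradle that carries the rack over and fully down, until its slot has dropped over the upright stud and the strap lies flat across the cradle with the rack still in place beneath it. Leave the raised strap of the empty cradle as it is.

Things in the scene. Friction and masses are not known exactly. Their poses are not given: they have to be found in the camera images.
- loaded_strap (a joint): Strap to close, on the cradle with the rack: flat steel, 22 mm wide, 5 thick, reaching 207 from its pivot bolt; slot 12 wide, 161 to 193 from the bolt. 0: level on a hard stop, slot over the stud (stud enters it below about 0.14 rad); pi/2 upright; more leans back (limit 2.0). Starts 1.15 to 1.75. Stiff bolt: it stays wherever left, so push or lead it all the way; 1 to 2 N at its end moves it.
- loaded_cradle: Cradle with the rack, fixed: plywood base 214 x 90 x 10 mm, a post at each end. Origin: centre of underside, on the table; z up; x from pivot end to stud end (towards world +y within 26 deg). Pivot bolt: level, along y, at x -88, z 95, between cheeks 38 wide overall, 104 high. Stud: 8 thick, upright, x +88, z 92 (post top) to 118. Strap swings in the plane y = 0; closed, its top is at z 97.
- rack_center (a point): Centre (half-way up) of the loose white plastic rack: 120 mm long (its x, along the cradle), 56 wide, 75 high with its two rows of six capped tubes, 0.25 kg. It stands on the loaded cradle's base, 10 up, between low side rails and the posts; its top is 7 under the closed strap.
- spare_strap_tip (a point): Middle of the free end of the strap of the second, empty cradle, same make, strap also up; it stands beside the loaded one (on either side), centres 260 to 440 mm apart along world y, its stud end also towards +y within 26 deg. Leave it alone.
There are look-alikes about, which are no part of the job. Leave any blue or orange look-alike of the loaded_cradle alone.

How it is judged:
By the outcome, as a careful person would: the job done as asked, in the order asked, and still so for the second after the job is handed in, with the robot touching nothing.
It also fails if it takes over 35 s, if anything falls off the work surface, if the arm or the gripper's body presses on something with over 40 N, if the wrist force passes 120 N, or if a joint passes its speed limit or range.

## Robot

A 7-joint arm with a two-finger parallel gripper is mounted at the origin on the work surface. World frame = base frame: x ahead of the robot, y to its left, z up, the work surface at z = 0. Lengths are in m, angles in degrees, forces in N, time in s.
With the tool pointing down it reaches from about 0.425 to 0.875 m from the base axis. Payload 4.7 kg.
Tool frame: the origin (TCP) lies at the very end of the fingers, on their centre line; the grasp point (between the pads) lies behind it (env.pinch_z is the z of the grasp point in the tool frame, in m); z points along the fingers, y is the direction in which the jaws open and shut (so a half turn about z gives the same grasp; the last joint's range is limited). The gripper opens to 87 mm and grips with 3 to 60 N. Pads are 19 mm wide; open, the fingers measure 117 mm over their backs; the gripper's body (75 mm by 190 mm) begins 51 mm behind the grasp point.
Start: joints at [65.953, 18.392, -4.016, 83.108, 1.295, 78.541, -3.26], TCP at [0.273, -0.59, 0.198] pointing down, gripper open.
Joint ranges: [-163.93, 163.93], [-17.29, 119.83], [-79.2, 71.16], [3.27, 140.29], [-89.18, 269.18], [5.43, 117.66], [-154.24, 154.24]. Speed limits (degrees/s): [147.25, 147.25, 180, 180, 180, 180, 180].

## Interface

Orientations are given as [roll, pitch, yaw] about the fixed x, y, z axes, in that order (R = Rz(yaw) Ry(pitch) Rx(roll)).
In Python, from cell import readout, read_camera, env gives the robot as it stands. The module is installed in compiled form; this text tells all that it offers.
- The arm moves only by the tool servo_tool, never from a script. Its argument "plan" is a list that holds one entry, the list of rows, each a list of 5 numbers: the finger opening in m, from 0 to 0.087, then the shift along the tool's x, y, z in m, then the turn about the tool's z in rad. In form: [[[jaw, x, y, z, yaw], ...]]. A call has 1 to 12 rows; each row is the pose to reach, as a shift and turn from the pose measured when the call began, along the tool's axes at that moment; what a row does not reach only later rows make up. A row lasts 1/12 s, in which the tool goes at most 41.7 mm and 7.16 degrees, less where a joint would pass 70% of its speed; a pose out of reach is approached as far as the arm can. A call with a gripper value outside its range is refused whole. The fingers move at their own pace and stop on an object; "force" is the grip in N (left out, the last holds). Time passes only in rows, so rows that repeat a pose let the fingers close. It gives the time, the measured TCP pose, the force and the opening at its end, in the units of the state.
- readout.get_obs(): the state, without advancing time (a new reading comes with each control period).
- read_camera(name): name is "scene" or "top"; returns a dict with "image" (384x512x3 uint8, red, green, blue), "range_z" (384x512 float32, m along the optical axis (not along the pixel's ray), 0 where there is no reading), "mtx" (3x3 intrinsics, pixels), "D" ([k1, k2, p1, p2, k3] as OpenCV has them; the pictures are not rectified), "camera_from_world" (4x4, takes a point from world to camera coordinates). Camera axes: x right, y up, looking along -z (the intrinsics and any distortion apply to the point x, -y, -z); pixel columns grow to the right and rows downward; lengths in m; the calibration is good to about 2 mm. A picture is of the moment at which its call begins.
- env.sign_off(): hands the job in, once; it reports no verdict.
The state is a dict: "time_s": time; "qpos": joint angles; "joint_velocities": joint speeds; "effort": joint torques, N m; "tool_pos": TCP position; "tool_rot": TCP orientation; "force": force on the tool from outside, world axes, zero at the start; "wrist_torque": the same for the moment, N m; "grip_width": finger opening in m.
Only numpy, scipy, OpenCV 4.12 (cv2) and the standard library are available. Lean on these libraries where they do the work, as an engineer would, in place of code of your own. Each camera call takes 0.05 s, during which the arm holds its last target. There are 200 camera calls.

## Working session

There is one attempt and no reset: what is moved stays moved. The work goes in short steps, Python scripts to look and compute and a tool call to move; the robot and the scene stay as the last step left them, time stands still between calls to the robot, and variables do not carry over. Pictures are saved under pics/ and viewed, about 8 in all and at most 12, crops included, and the job is handed in when it is done.

Besides the shell and the picture viewer there is one more tool, called after "Call:" as a command line: name --argument value ..., lists and objects as JSON in quotes. servo_tool: Moves the arm, as the interface text tells. Its arguments: {"type":"object","properties":{"plan":{"type":"array"},"force":{"type":"number"}},"required":["plan"]}

```bash
mkdir -p pics; cat > h.py <<'E'
import numpy as np, cv2
from cell import readout, read_camera, env
def snap(n,f):
    c=read_camera(n); cv2.imwrite(f'pics/{f}.png',c['image'][:,:,::-1]); np.savez(f'{f}.npz',**c); return c
def world(c,px):
    px=np.array(px,float).reshape(-1,2)
    u=cv2.undistortPoints(px.reshape(-1,1,2),c['mtx'],c['D']).reshape(-1,2)
    z=np.array([np.median((lambda a:a[a>0] if (a>0).any() else a)(c['range_z'][int(r):int(r)+1,int(q):int(q)+1])) for q,r in px])
    p=np.c_[u[:,0]*z,-u[:,1]*z,-z,np.ones(len(z))]
    return (np.linalg.inv(c['camera_from_world'])@p.T).T[:,:3]
E
python3 - <<'E'
from h import *
a=snap('scene','s0');b=snap('top','t0')
for n,c in(('s',a),('t',b)):
    cv2.imwrite(f'pics/{n}0b.png',cv2.resize(c['image'][:,:,::-1],(800,600)))
print(env.pinch_z, readout.get_obs())
E
```

```text
-0.0187 {'time_s': 0.1, 'qpos': array([65.95398903, 18.43579246, -4.01671792, 83.16653009,  1.29302476,
       78.5393858 , -3.26217549]), 'joint_velocities': array([-0.11200762, -0.09283027,  0.05971885, -0.28104494,  0.03486328,
        0.01934517, -0.03774571]), 'effort': array([ 3.32671407e-04, -4.92571163e+01, -4.05580765e-01, -3.13402712e+01,
       -6.42590923e-02,  3.94133676e-02,  1.12486600e-04]), 'tool_pos': array([ 0.27295914, -0.58934012,  0.19747205]), 'tool_rot': array([-1.79903414e+02,  2.98811364e-03,  2.48541338e+01]), 'force': array([ 0.43494021,  0.1493737 , -0.19233   ]), 'wrist_torque': array([-0.04388872, -0.01763527, -0.00952944]), 'grip_width': 0.08709027510551101}
```

View pics/s0b.png

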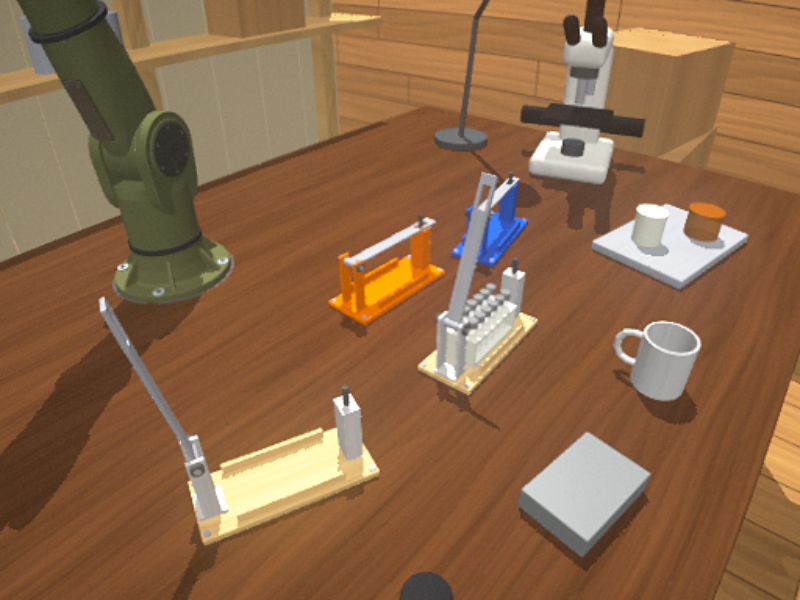

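View pics/t0b.png

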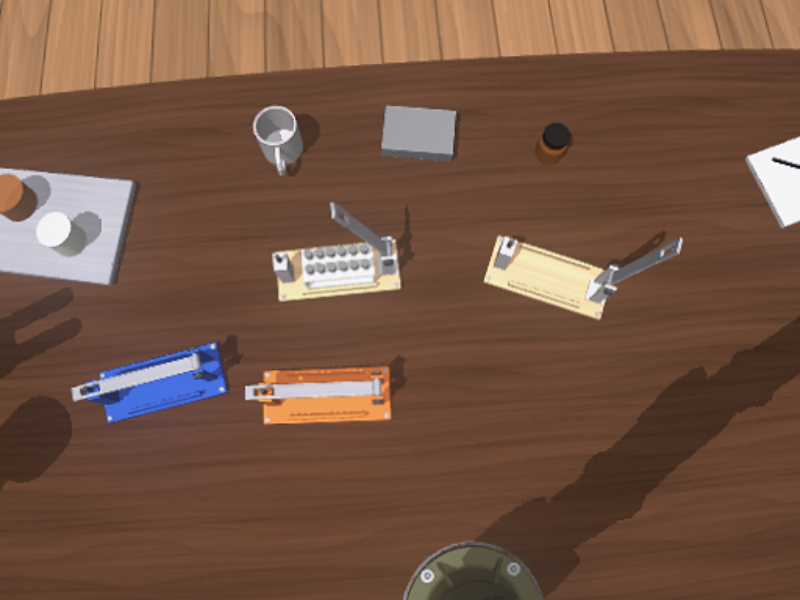

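The scene view shows the loaded cradle at about (480,330), with its strap up. The empty cradle is at (285,470). In the top view (800 px) the loaded cradle has its stud at (282,260), pivot at (388,258) and strap tip at (335,207). Next I'll crop in and measure.

```bash
python3 - <<'E'
from h import *
c=dict(np.load('t0.npz'))
# all-pixel cloud
uu,vv=np.meshgrid(np.arange(512),np.arange(384))
P=world(c,np.c_[uu.ravel(),vv.ravel()]).reshape(384,512,3)
np.save('P.npy',P)
pts={'stud':(282,260),'tip':(335,207),'piv':(388,258),'BLn':(279,299),'BLf':(274,253),'BRn':(399,289),'BRf':(396,240),'rack':(340,260),'tip2':(680,243),'stud2':(508,242)}
for k,(a,b) in pts.items(): print(k,P[int(b*.64),int(a*.64)].round(3))
img=c['image'].astype(int)
# wood base colour: yellowish, height ~10mm
sub=np.zeros((384,512),bool); sub[148:195,170:262]=1
m=sub&(abs(P[...,2]-.01)<.005)&(img[...,0]>150)
pp=P[m][:,:2].astype(np.float32); r=cv2.minAreaRect(pp); print('base',m.sum(),r)
m=np.zeros((384,512),bool); m[120:195,165:270]=1
h=m&(P[...,2]>.112); q=P[h]; print('high',h.sum(),q.min(0),q.max(0), q[q[:,2].argmax()])
cr=c['image'][120:200,160:270,::-1]; cv2.imwrite('pics/tc.png',cv2.resize(cr,None,fx=7,fy=7,interpolation=cv2.INTER_CUBIC))
E
```

```text
stud [0.589 0.269 0.094]
tip [0.597 0.164 0.284]
piv [0.576 0.096 0.1  ]
BLn [0.545 0.291 0.01 ]
BLf [ 0.634  0.298 -0.   ]
BRn [0.551 0.08  0.002]
BRf [0.641 0.079 0.001]
rack [0.592 0.177 0.06 ]
tip2 [ 0.509 -0.293  0.3  ]
stud2 [ 0.595 -0.104  0.09 ]
base 739 ((0.5902630090713501, 0.18548476696014404), (0.08913673460483551, 0.21306341886520386), 1.5039496421813965)
high 366 [0.25904945 0.1011763  0.11229096] [0.60258783 0.27585156 1.11922573] [0.25904945 0.1011763  1.11922573]
```

View pics/tc.png

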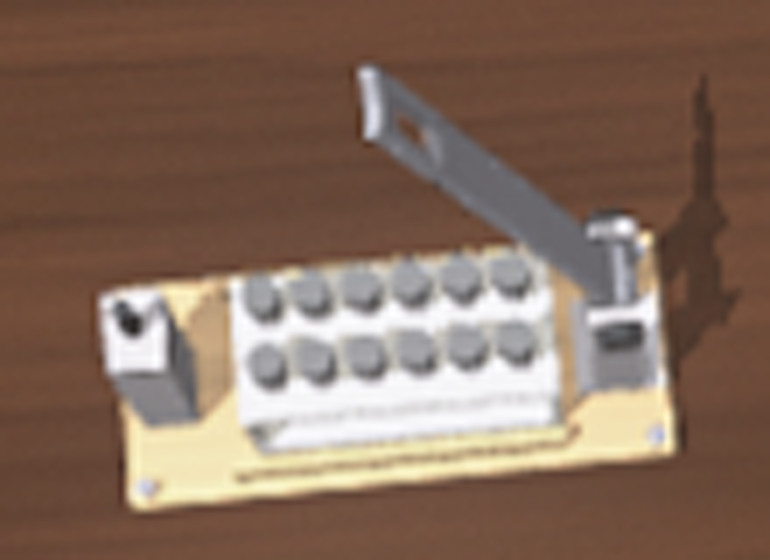

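Call:
servo_tool --plan '[[[0,0,0,-0.04,0],[0,0,0,-0.08,0],[0,0,0,-0.12,0],[0,0,0,-0.16,0],[0,0,0,-0.19,0],[0,0.03,-0.025,-0.19,-0.1],[0,0.06,-0.05,-0.19,-0.2],[0,0.09,-0.075,-0.19,-0.3],[0,0.12,-0.1,-0.19,-0.4],[0,0.15,-0.125,-0.19,-0.5],[0,0.18,-0.15,-0.19,-0.6],[0,0.21,-0.175,-0.19,-0.7]]]' --force 20

```text
time_s: 1.1
tool_pos: [0.3904, -0.3406, 0.3874]
tool_rot: [-179.9, -0.1, 65.2]
force: [0.8, -1.1, -0.0]
grip_width: 0.0151
```

Call:
servo_tool --plan '[[[0,0.039,0,0,-0.1],[0,0.078,0,0,-0.2],[0,0.117,0,0,-0.3],[0,0.156,0,0,-0.4],[0,0.195,0,0,-0.46],[0,0.234,0,0,-0.46],[0,0.273,0.001,0,-0.46],[0,0.312,0.001,0,-0.46],[0,0.351,0.001,0,-0.46],[0,0.39,0.001,0,-0.46],[0,0.43,0.001,0,-0.46],[0,0.465,0.001,0,-0.46]]]'

```text
time_s: 2.1
tool_pos: [0.5864, 0.0837, 0.3874]
tool_rot: [-179.9, -0.1, 91.6]
force: [0.6, -0.0, -0.4]
grip_width: 0.0006
```

Call:
servo_tool --plan '[[[0,0,0.003,0.038,0],[0,0,0.006,0.076,0],[0,0,0.006,0.114,0],[0,0,0.006,0.145,0],[0,0,0.006,0.15,0],[0,0.01,0.006,0.15,0],[0,0.02,0.006,0.15,0],[0,0.025,0.006,0.15,0],[0,0.025,0.006,0.15,0]]]'

```text
time_s: 2.85
tool_pos: [0.5922, 0.1128, 0.2403]
tool_rot: [179.9, -0.2, 91.9]
force: [-0.9, 0.6, -0.1]
grip_width: 0.0002
```

```bash
python3 - <<'E'
from h import *
a=snap('scene','s1');b=snap('top','t1')
A=cv2.resize(a['image'][80:260,230:370,::-1],(466,600),interpolation=cv2.INTER_CUBIC)
cv2.imwrite('pics/c1.png',A)
o=readout.get_obs();print(o['tool_pos'],o['force'])
E
```

```text
[0.59219191 0.11023296 0.23932925] [ 0.08741725 -0.79521365  0.78132473]
```

View pics/c1.png

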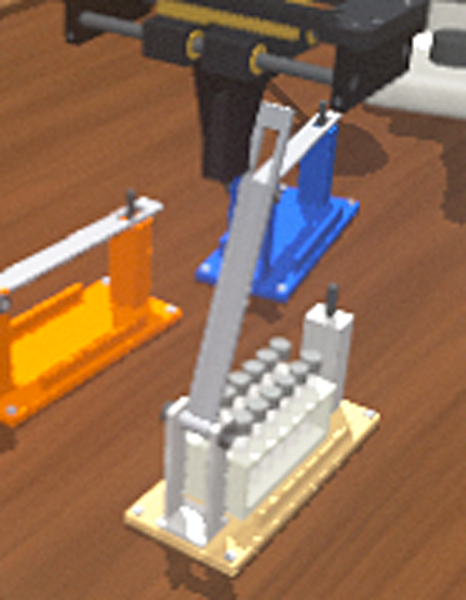

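```bash
python3 - <<'E'
from h import *
c=dict(np.load('s1.npz')); C=np.linalg.inv(c['camera_from_world']); print('cam',C[:3,3].round(2))
f=lambda u,v:(230+u*140/466,80+v*180/600)
for n,p in {'fingertip':(220,170),'fingerup':(225,110),'tipL':(265,105),'tipR':(288,110),'mid':(232,280),'mid2':(250,220),'low':(208,390),'studtop':(333,290),'c1':(178,410)}.items():
    print(n,world(c,[f(*p)])[0].round(3))
X=np.array([[.592,.110,.24],[.592,.11,.30]]);X=np.c_[X,np.ones(2)]@c['camera_from_world'].T
q=cv2.projectPoints(X[:,:3]*[1,-1,-1],np.zeros(3),np.zeros(3),c['mtx'],c['D'])[0].reshape(-1,2);print((q-[230,80])*[466/140,600/180])
t=dict(np.load('t1.npz'));cv2.imwrite('pics/c2.png',cv2.resize(t['image'][100:220,150:290,::-1],(700,600),interpolation=cv2.INTER_CUBIC))
E
```

```text
cam [ 0.93 -0.41  0.55]
fingertip [0.596 0.102 0.272]
fingerup [0.596 0.103 0.307]
tipL [0.584 0.164 0.289]
tipR [0.6   0.164 0.289]
mid [0.592 0.127 0.188]
mid2 [0.595 0.139 0.226]
low [0.594 0.106 0.118]
studtop [0.589 0.273 0.113]
c1 [0.58  0.093 0.102]
[[220.07007653 213.69584018]
 [225.70499038 116.68360604]]
```

View pics/c2.png

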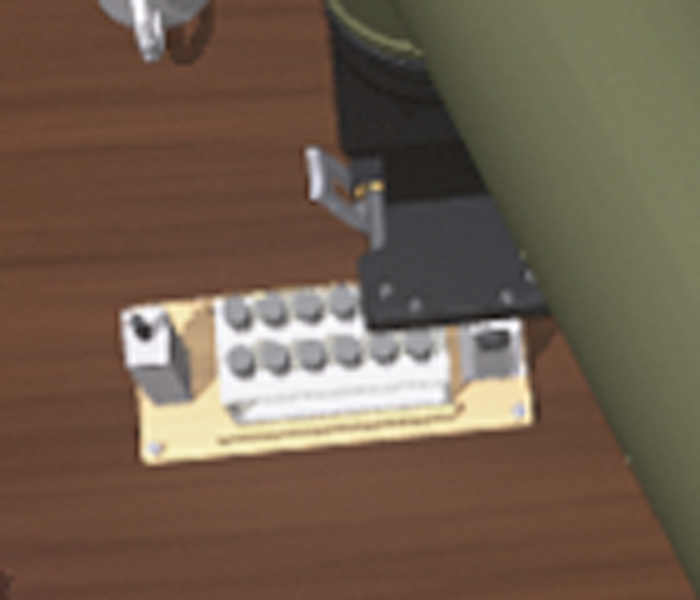

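Call:
servo_tool --plan '[[[0,0.015,0,0.001,0],[0,0.027,0,0.002,0],[0,0.039,0,0.007,0],[0,0.051,0,0.013,0],[0,0.062,0,0.02,0],[0,0.0725,0,0.0275,0],[0,0.082,0,0.037,0],[0,0.091,0,0.046,0],[0,0.099,0,0.056,0],[0,0.107,0,0.067,0],[0,0.113,0,0.078,0],[0,0.118,0,0.09,0]]]'

```text
time_s: 3.95
tool_pos: [0.5886, 0.2293, 0.1484]
tool_rot: [179.9, -0.1, 91.7]
force: [-0.2, -0.3, 0.8]
grip_width: 0.0007
```

```bash
python3 - <<'E'
from h import *
a=snap('scene','s2')
cv2.imwrite('pics/c3.png',cv2.resize(a['image'][80:260,230:370,::-1],(466,600),interpolation=cv2.INTER_CUBIC))
o=readout.get_obs();print(o['tool_pos'],o['force'])
E
```

```text
[0.58692642 0.22960298 0.1456423 ] [-0.7922752   0.80963809 -0.014461  ]
```

View pics/c3.png

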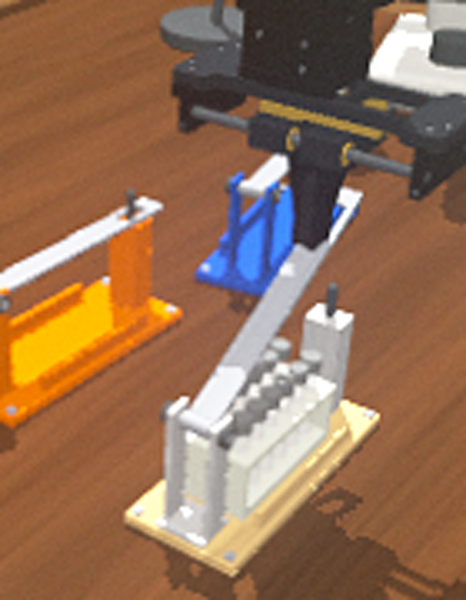

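The strap follows under the fingertips, now at about 20°, and the rack is in place. Next I'll press it down.

Call:
servo_tool --plan '[[[0,0.003,0,0.01,0],[0,0.005,0,0.02,0],[0,0.006,0,0.028,0],[0,0.007,0,0.036,0],[0,0.007,0,0.042,0],[0,0.007,0,0.046,0],[0,0.007,0,0.049,0],[0,0.007,0,0.051,0],[0,0.007,0,0.051,0]]]'

```text
time_s: 4.75
tool_pos: [0.5866, 0.2364, 0.0944]
tool_rot: [-179.8, -0.1, 91.8]
force: [-0.1, -0.6, 0.4]
grip_width: 0.0003
```

Call:
servo_tool --plan '[[[0,0,0,0.001,0],[0,0,0,0.002,0],[0,0,0,0.003,0],[0,0,0,0.003,0]]]'

```text
time_s: 5.08
tool_pos: [0.5867, 0.2365, 0.0915]
tool_rot: [-179.9, -0.1, 91.8]
force: [-0.2, 0.1, 0.8]
grip_width: 0.0007
```

```bash
python3 - <<'E'
from h import *
a=snap('scene','s3')
cv2.imwrite('pics/c4.png',cv2.resize(a['image'][130:260,250:370,::-1],(554,600),interpolation=cv2.INTER_CUBIC))
o=readout.get_obs();print(o['tool_pos'],o['force'])
E
```

```text
[0.58666151 0.23640179 0.09149639] [ 0.54112631 -0.08918372  0.91107088]
```

View pics/c4.png

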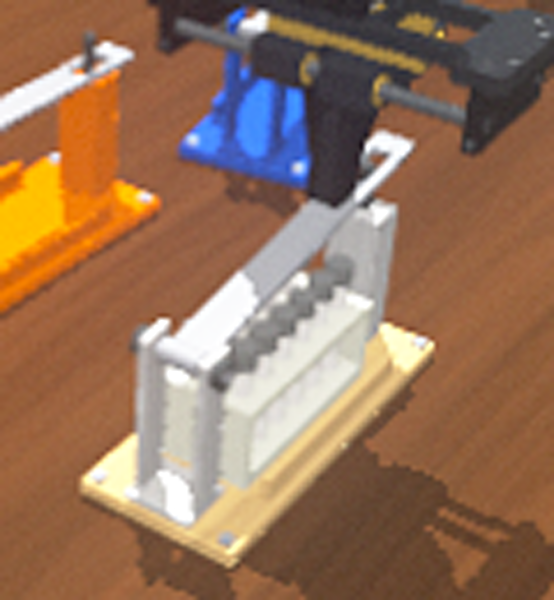

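Call:
servo_tool --plan '[[[0,0,0,0.002,0],[0,0,0,0.004,0],[0,0,0,0.006,0],[0,0,0,0.008,0],[0,0,0,0.01,0],[0,0,0,0.01,0]]]'

```text
time_s: 5.63
tool_pos: [0.5863, 0.2362, 0.0808]
tool_rot: [-179.8, -0.1, 91.8]
force: [-0.0, 0.1, 0.2]
grip_width: 0.0004
```

```bash
python3 - <<'E'
from h import *
a=snap('scene','s4')
cv2.imwrite('pics/c5.png',cv2.resize(a['image'][130:230,270:370,::-1],(600,600),interpolation=cv2.INTER_CUBIC))
g=lambda u,v:(250+u*120/554,130+v*130/600)
for p in [(200,340),(240,290),(280,250),(310,225),(330,185),(385,140),(400,145)]: print(p,world(a,[g(*p)])[0].round(3), world(dict(np.load('s3.npz')),[g(*p)])[0].round(3))
o=readout.get_obs();print(o['tool_pos'],o['force'])
E
```

```text
(200, 340) [0.594 0.11  0.097] [0.595 0.109 0.099]
(240, 290) [0.586 0.156 0.098] [0.589 0.151 0.102]
(280, 250) [0.585 0.193 0.102] [0.589 0.186 0.107]
(310, 225) [0.585 0.222 0.103] [0.591 0.209 0.112]
(330, 185) [0.591 0.225 0.128] [0.592 0.225 0.128]
(385, 140) [ 0.486  0.496 -0.001] [0.585 0.293 0.122]
(400, 145) [ 0.498  0.495 -0.   ] [0.594 0.293 0.122]
[0.58635278 0.23613068 0.0809967 ] [0.37455232 0.59217774 0.26775022]
```

View pics/c5.png

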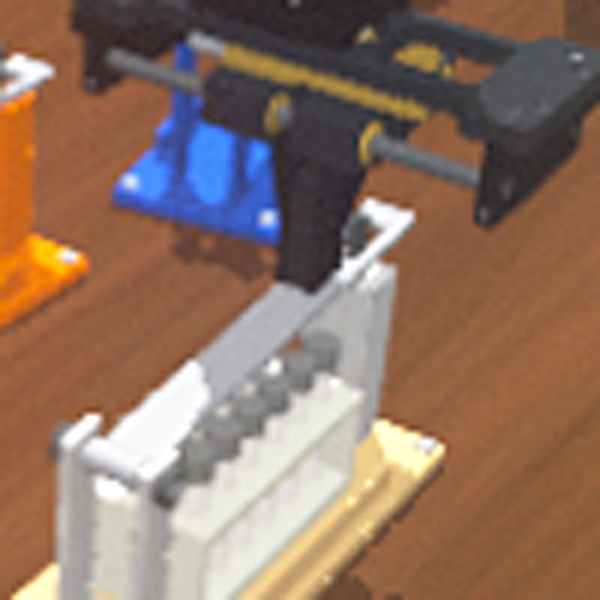

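The stud has entered the slot. About 3° is left, since the real fingertips sit above the reported TCP.

Call:
servo_tool --plan '[[[0,0,0,0.002,0],[0,0,0,0.004,0],[0,0,0,0.006,0],[0,0,0,0.007,0],[0,0,0,0.008,0],[0,0,0,0.008,0]]]'

```text
time_s: 6.18
tool_pos: [0.5863, 0.2361, 0.0734]
tool_rot: [-179.8, -0.1, 91.8]
force: [-2.1, -1.2, 2.5]
grip_width: 0.0002
```

Call:
servo_tool --plan '[[[0,0,0,0.001,0],[0,0,0,0.002,0],[0,0,0,0.003,0],[0,0,0,0.003,0]]]'

```text
time_s: 6.52
tool_pos: [0.5864, 0.2361, 0.0731]
tool_rot: [-179.8, -0.0, 91.8]
force: [-5.3, -2.9, 14.2]
grip_width: 0.0003
```

The motion has stopped and the force is rising to 14 N, so it is against a hard stop. I'll lift straight up and check.

Call:
servo_tool --plan '[[[0,0,0,-0.01,0],[0,0,0,-0.03,0],[0,0,0,-0.06,0],[0,0,0,-0.1,0],[0,0,0,-0.14,0],[0,0,0,-0.18,0],[0,0,0,-0.22,0],[0,-0.04,0,-0.26,0],[0,-0.08,0,-0.27,0],[0,-0.12,0,-0.27,0],[0,-0.15,0,-0.27,0],[0,-0.15,0,-0.27,0]]]'

```text
time_s: 7.52
tool_pos: [0.5938, 0.0743, 0.3436]
tool_rot: [-179.9, 0.4, 90.9]
force: [1.3, -1.4, -0.3]
grip_width: 0.0004
```

```bash
python3 - <<'E'
from h import *
a=snap('scene','s5');t=snap('top','t5')
cv2.imwrite('pics/c6.png',np.hstack([cv2.resize(a['image'][130:250,250:370,::-1],(400,400),interpolation=cv2.INTER_CUBIC),cv2.resize(t['image'][120:220,150:250,::-1],(400,400),interpolation=cv2.INTER_CUBIC)]))
uu,vv=np.meshgrid(np.arange(512),np.arange(384))
P=world(a,np.c_[uu.ravel(),vv.ravel()])
m=(abs(P[:,0]-.59)<.008)&(P[:,1]>.12)&(P[:,1]<.31)&(P[:,2]>.087)&(P[:,2]<.13)
for lo in np.arange(.12,.31,.02):
    q=P[m&(P[:,1]>=lo)&(P[:,1]<lo+.02)]; print(round(lo,2),len(q),np.median(q,0).round(4) if len(q) else '')
o=readout.get_obs();print(o['time_s'],o['tool_pos'],o['force'])
E
```

```text
0.12 39 [0.5899 0.1292 0.0976]
0.14 38 [0.5893 0.15   0.0976]
0.16 35 [0.59   0.171  0.0979]
0.18 29 [0.5894 0.1889 0.0977]
0.2 33 [0.5891 0.2095 0.0975]
0.22 26 [0.5906 0.23   0.0978]
0.24 31 [0.5902 0.2494 0.0979]
0.26 55 [0.589  0.2698 0.0989]
0.28 27 [0.5923 0.2911 0.0974]
0.3 5 [0.5901 0.3032 0.0969]
7.6167 [0.59225411 0.08321895 0.34304494] [-0.27718752  1.37220645 -0.53295461]
```

View pics/c6.png

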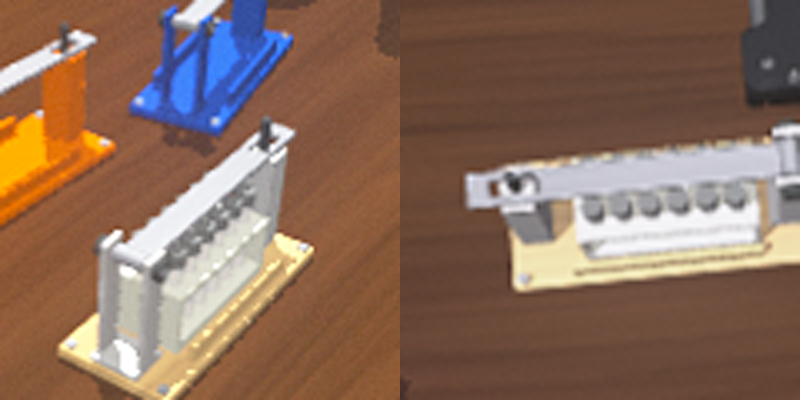

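The strap is flat: its top is at z = 97–98 mm along the whole length. The stud stands up through the slot at about (265,130) in the left crop, the rack is beneath it, and the gripper is clear.

```bash
python3 -c "
from cell import env
print(env.sign_off())"
```

```text
the job is handed in; nothing more can be done
None
```

The strap on the loaded cradle is closed: it lies flat across the cradle with the stud up through its slot and the rack still in place beneath it. I handed the job in at about 7.6 s.

I swung it over with the closed fingertips, pressed it against its stop, then lifted clear.

- **Level:** after lifting off, the depth readings put the strap's top at 97–98 mm from the pivot end to its tip, against 97 mm expected. One reading, right at the stud, was 99 mm.
- **Force:** at the stop the upward force rose to about 14 N with no further travel.
- **Disagreement:** the closed fingertips really ended about 20 mm above the reported TCP. The first press therefore left the strap about 6° high. I saw this in the picture and pressed further until it met the stop.
- **Other cradles:** the arm passed over the spare cradle about 9 cm above its raised strap. I did not re-check that strap in a final picture. The orange and blue look-alikes were not touched.

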